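# Draw the hob lighter out of its slide-top box

### The job

Slide the clear shutter of the wooden box all the way into its slot under the long deck, then take the blue hob lighter out through the opening; it is longer than the opening, so draw it out at a slant, butt end first. Finish while holding the lighter still in the gripper, all of it at least 10 cm above the top of the box, with the shutter left open and the loose tomato, garlic bulb and steel cup near the box not disturbed.

Things in the scene. Friction and masses are not known exactly. Their poses are not given: they have to be found in the camera images.
- box: Fixed wooden box, 310 (x) x 147 (y) x 64 mm high; origin: centre of underside. Walls 6 mm, floor top at z = 6 mm. Decks 4 mm thick, top at z = 64: long deck x -155 to -17, short deck x 131 to 155 mm; opening between them, 135 mm wide. The lighter lies on the floor along x, tip toward -x, butt under the short deck: move it 15 to 30 mm toward -x before raising the butt.
- shutter (a joint): Clear sheet 152 x 128 x 5 mm, underside at z = 54 mm in the box frame, sliding under the long deck. 0 = closed; grows toward the box's -x; stop at 0.125 m = fully open. May start up to 25 mm open. Friction 1.5 N, stays where left. Fully open, its trailing edge is at box x = 5 mm: the clear opening is then x = 5 to 131 mm.
- handle (a point): Point on the shutter's red upright grip, a rib 12 mm thick (box x), 40 mm long (box y), from z = 59 to 89 mm in the box frame; this point is at its centre in x and y, at z = 80 mm. It moves with the shutter.
- opening (a point): Middle of the clear opening when the shutter is fully open, level with the top face of the decks (box frame x = 68, y = 0, z = 64 mm). Fixed to the box.
- lighter: Blue hob lighter with metal barrel, lying flat, 22 x 212 x 20 mm, 60 g. Origin: mid-length on its underside; y toward the barrel tip; z up. Blue body y = -106 (butt) to -1 mm, 22 mm wide (x), 16 mm high; red slide 4 mm high on top at y = -73 to -55; barrel 9 mm thick from there to y = 106, axis 8 mm up. Grip it across x at y about -45 mm.
- lighter_tip (a point): End of the lighter's barrel, on its long axis (lighter frame y = 106, z = 8 mm).
- lighter_butt (a point): Butt end of the lighter's blue body, on its long axis (lighter frame y = -106, z = 8 mm).
- tomato: Red tomato, 68 mm wide, 71 mm high, loose bystander in front of the hob. Origin: centre of its underside.
- garlic: Garlic bulb, 60 mm wide, 58 mm high, loose bystander in front of the hob. Origin: centre of its underside.
- steel_cup: Tapered steel cup, 74 mm wide, 99 mm high, loose bystander in front of the hob. Origin: centre of its underside.

How it is judged (in metres and radians):
On the way, in this order (a step that is already met when the one before it is completed fails the run):
1. the shutter is slid fully open (value of joint shutter above 0.117 m), for 0.2 s.
2. the lighter slants through the opening: its butt above the decks, its tip still below them (z of lighter_butt in the frame of box above 0.08 m and z of lighter_tip in the frame of box below 0.054 m), for 0.1 s.
At the end, for the whole second after the job is handed in: The gripper holds the lighter (over 1 N) still (under 30 mm/s and 0.3 rad/s), both of its ends more than 150 mm above the worktop (86 mm above the box's top) and not touching the box; the shutter is still open (over 112 of 125 mm); tomato, garlic and steel cup within 30 mm of where they stood (height (world z) of each of lighter_tip, lighter_butt above 0.15 m and contact force between the fingers and lighter above 1 N and contact force between box and lighter below 0.05 N and linear speed of lighter below 0.03 m/s and angular speed of lighter below 0.3 rad/s and value of joint shutter above 0.112 m and distance of each of tomato, garlic, steel_cup from where it was at the start of the episode below 0.03 m); the arm keeps its last pose, push and grip.
It fails at once if a bystander is knocked away (distance of any of tomato, garlic, steel_cup from where it was at the start of the episode above 0.04 m).
It also fails if it takes over 51 s, if anything falls off the work surface, if the arm or the gripper's body presses on something with over 40 N, if the wrist force passes 120 N, or if a joint passes its speed limit or range.

### The arm

A 6-joint arm with a two-finger parallel gripper is mounted at the origin on a cart in front of the work surface, level with it; the furniture and walls round the work are solid. World frame = base frame: x ahead of the robot, y to its left, z up, the work surface at z = 0. Lengths are in mm, angles in rad, forces in N, time in s.
With the tool pointing down it reaches from about 300 to 775 mm from the base axis. Payload 14.6 kg.
Tool frame: the origin (TCP) lies between the finger pads; the fingertips stand manip.tip_reach ahead of it and the grasp point (between the pads) lies 5 mm behind it (manip.tip_reach is the distance from the TCP to the fingertips, in mm); z points along the fingers, y is the line along which they close (so a half turn about z gives the same grasp; the last joint's range is limited). The gripper opens to 94 mm and grips with 3 to 60 N. Pads are 16 mm wide; open, the fingers measure 119 mm over their backs; the gripper's body (75 mm by 177 mm) begins 78 mm behind the grasp point.
Start: joints at [-1.183, 0.3, 1.521, -0, 1.321, -0.067], TCP at [241.597, -494.085, 219.446] pointing down, gripper open.
Joint ranges: [-3.03, 3.03], [-0.79, 2.21], [0.23, 2.52], [-1.04, 4.18], [0, 3.07], [-2.55, 2.55]. Speed limits (rad/s): [2.22, 2.22, 2.57, 3.14, 3.14, 3.14].

### API

Orientations are given as [roll, pitch, yaw] about the fixed x, y, z axes, in that order (R = Rz(yaw) Ry(pitch) Rx(roll)).
In Python, from cell import manip gives the robot as it stands. The module is installed in compiled form; this text tells all that it offers.
- The arm moves only by the shell command python3 -m creep 'ROWS' [FORCE]. ROWS is JSON, a list of rows, each a list of 3 entries, a list of its own where there are three numbers: the opening, from -1 (shut) to 1 (fully open), then the shift along the tool's x, y, z in cm, then the turn about the tool's z in units of 5 degrees (1.0 is 5 degrees). In form: [[grip, [tx, ty, tz], roll], ...]. A call has 1 to 12 rows; each row is the pose to reach, as a shift and turn from the pose commanded when the call began, along the tool's axes at that moment; what a row does not reach only later rows make up. A row lasts 1/10 s, in which the tool goes at most 50 mm and 8.59 degrees, less where a joint would pass 70% of its speed; a pose out of reach is approached as far as the arm can. A call with a gripper value outside its range is refused whole. The fingers move at their own pace and stop on an object; FORCE is the grip in N (left out, the last holds). Time passes only in rows, so rows that repeat a pose let the fingers close. It gives the time, the measured TCP pose, the force, the opening and the grip force at its end, in the units of the state.
- manip.read_state(): the state, without advancing time (a new reading comes with each control period).
- manip.camera(name): name is "scene" or "top"; returns the picture (480x640x3 uint8, red, green, blue); there is no depth.
- manip.camera_params(name): a dict with "fovy" (degrees; the focal length in pixels is half the picture's height over the tangent of half this angle, whatever the lens; pixels are square), "cx", "cy" (the principal point, pixels), "origin" and "attitude" of the camera in the world. Camera axes: x right, y down, z forward; pixel columns grow to the right and rows downward; lengths in mm; the calibration is good to about 2 mm. A picture is of the moment at which its call begins. camera_params takes no time and is no camera call.
- manip.sign_off(): hands the job in; it is judged then, once.
The state is a dict: "clock": time; "joints": joint angles; "qd": joint speeds; "effort": joint torques, N m; "eef_pos": TCP position; "eef_rot": TCP orientation; "wrist_force": force on the tool from outside, world axes, zero at the start; "moment": the same for the moment, N m; "finger_gap": finger opening in mm; "finger_force": force on a finger pad.
Only numpy, scipy, OpenCV 4.12 (cv2) and the standard library are available. Lean on these libraries where they do the work, as an engineer would, in place of code of your own. Each camera call takes 0.05 s, during which the arm holds its last target. There are 200 camera calls.

## Working session

There is one attempt and no reset: what is moved stays moved. The work goes in short steps, Python scripts to look and compute and a shell command to move; the robot and the scene stay as the last step left them, time stands still between calls to the robot, and variables do not carry over. Pictures are saved under pics/ and viewed, at most 10 in all, crops included, and the job is handed in when it is done.

```bash
mkdir -p pics
python3 - <<'E'
from cell import manip
import cv2
for n in("scene","top"):
    cv2.imwrite(f"pics/{n}0.png",manip.camera(n)[:,:,::-1]); print(n,manip.camera_params(n))
print(manip.tip_reach,manip.read_state())
E
```

```text
scene {'fovy': 48.56617917646234, 'cx': 312.56032752378184, 'cy': 234.16925952879495, 'origin': array([-282.76248229,  720.41311503,  538.00708456]), 'attitude': array([-2.04728518, -0.01843342, -2.12830313])}
top {'fovy': 50.45742705915645, 'cx': 318.8570246752291, 'cy': 240.15322800131878, 'origin': array([ 320.45146944,  199.6932369 , 1028.17284206]), 'attitude': array([-2.96850085,  0.01820014, -1.59901542])}
14.0 {'clock': 0.1, 'joints': array([-1.18259453e+00,  3.00419041e-01,  1.52149459e+00,  1.29173048e-05,
        1.32069678e+00, -6.66321975e-02]), 'qd': array([ 0.00116583, -0.00120907, -0.00250946, -0.00034997, -0.00109338,
       -0.00076304]), 'effort': array([ 1.94447231e-03, -5.32641685e+01, -3.53282511e+01,  7.10023334e-02,
        2.35034066e-02, -6.22244784e-05]), 'eef_pos': array([ 241.52669193, -493.89592595,  218.95146712]), 'eef_rot': array([-3.14057799e+00, -8.02491459e-05,  4.54830755e-01]), 'wrist_force': array([ 0.15431343, -0.01663749,  0.02256959]), 'moment': array([-0.01580505,  0.00940075,  0.03403869]), 'finger_force': 0.0, 'finger_gap': 94.12183524586943}
```

View pics/top0.png

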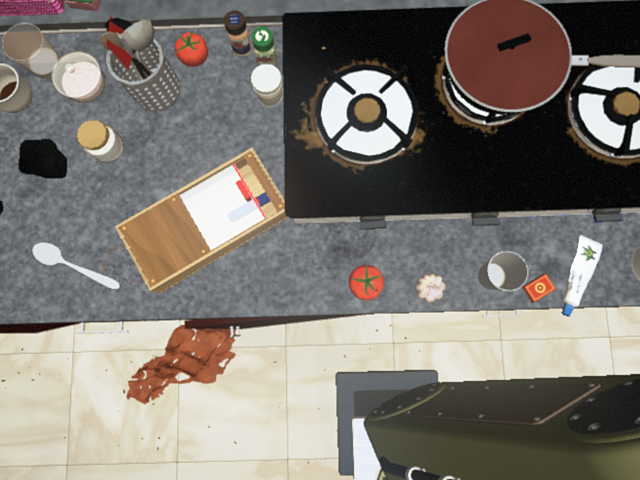

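View pics/scene0.png

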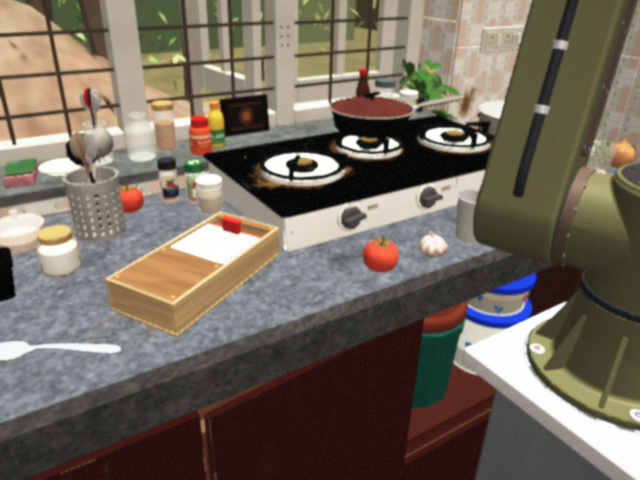

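The top view shows the box with corners near (117,228), (250,150), (286,210) and (153,290). The red handle is at (244,188), and the tomato (367,282), garlic (431,288) and cup (507,270) are to the right. In the scene view the short-deck end of the box sits next to the hob.

```bash
cat > h.py <<'E'
from cell import manip
import numpy as np, cv2
from scipy.spatial.transform import Rotation as R
def ray(n,px):
    p=manip.camera_params(n); f=240/np.tan(np.radians(p['fovy'])/2)
    d=R.from_euler('xyz',p['attitude']).as_matrix()@np.array([(px[0]-p['cx'])/f,(px[1]-p['cy'])/f,1]); return np.array(p['origin']),d
def onz(n,px,z):
    o,d=ray(n,px); return o+d*(z-o[2])/d[2]
def proj(n,X):
    p=manip.camera_params(n); f=240/np.tan(np.radians(p['fovy'])/2)
    c=R.from_euler('xyz',p['attitude']).as_matrix().T@(np.array(X)-p['origin']); return np.array([p['cx']+f*c[0]/c[2],p['cy']+f*c[1]/c[2]])
E
python3 - <<'E'
from h import *
im=cv2.imread('pics/top0.png')
cv2.imwrite('pics/crop.png',cv2.resize(im[140:300,105:300],None,fx=4,fy=3.75*4/3.75*0.93,interpolation=cv2.INTER_CUBIC) if 0 else cv2.resize(im[145:295,105:300],None,fx=4,fy=4,interpolation=cv2.INTER_CUBIC))
for p in[(117,228),(250,150),(286,210),(153,290)]: print(onz('top',p,64))
E
```

```text
[525.78692151 604.14223672  64.        ]
[675.69462606 344.21764474  64.        ]
[550.98575341 274.6654216   64.        ]
[403.23460477 530.35983214  64.        ]
```

View pics/crop.png

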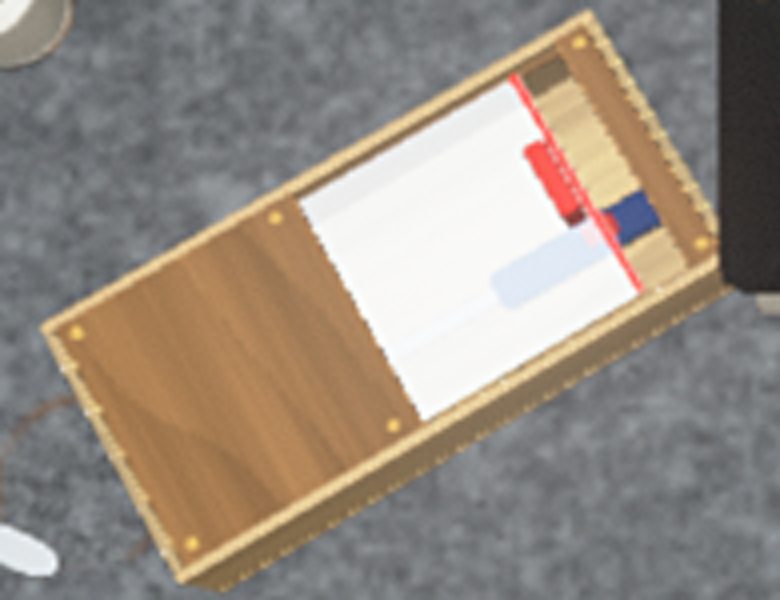

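The crop shows box corners near (42,326), (588,10), (718,258) and (182,582). The handle top runs from about (533,147) to (573,212), and the red trailing edge from (513,77) to (640,290). The lighter runs from (400,345) to (655,207), with its butt under the short deck.

```bash
cat >> h.py <<'E'
def c2f(p,s=4,o=(105,145)): return ((p[0]+.5)/s-.5+o[0],(p[1]+.5)/s-.5+o[1])
E
python3 - <<'E'
from h import *
C=[onz('top',c2f(p),64)[:2] for p in[(42,326),(588,10),(719,259),(182,582)]]
L=np.array([(-155,73.5),(155,73.5),(155,-73.5),(-155,-73.5)])
C=np.array(C); c=C.mean(0); H=L.T@(C-c); th=np.arctan2(H[0,1]-H[1,0],H[0,0]+H[1,1])
Rm=np.array([[np.cos(th),-np.sin(th)],[np.sin(th),np.cos(th)]]); print('c',c,th,np.degrees(th)); print('resid',C-(L@Rm.T+c))
b=lambda px,z:(onz('top',px,z)[:2]-c)@Rm
for n,p,z in[('h1',(533,147),89),('h2',(573,212),89),('tr1',(513,77),59),('tr2',(640,290),59),('deck1',(302,200),64),('deck2',(420,420),64),('sd1',(567,52),64),('sd2',(685,268),64),
 ('l barrel',(400,345),12),('body end',(497,287),14),('body butt vis',(648,212),16),('slide',(605,227),20)]: print(n,b(c2f(p),z))
# inside hob/bystanders
for n,p in[('tomato',(367,282)),('garlic',(431,288)),('cup',(507,270)),('hobcorner',(287,216))]: print(n,onz('top',p,80),onz('top',p,30))
# corners in scene
print([proj('scene',[*(c+Rm@l),64]).round() for l in L])
im=cv2.imread('pics/scene0.png');
m=cv2.inRange(cv2.cvtColor(im,cv2.COLOR_BGR2HSV),(105,100,40),(130,255,255));print(cv2.boundingRect(m[200:300,150:300]))
p=proj('scene',[*(c+Rm@[120,0]),80]);print('hscene',p)
cv2.imwrite('pics/sc.png',cv2.resize(im[200:340,100:300],None,fx=4,fy=4,interpolation=cv2.INTER_CUBIC))
E
```

```text
c [541.67594144 440.64266564] -1.0564014301721718 -60.52734342044959
resid [[ 0.22656028 -3.77992963]
 [-0.34688593 -0.916652  ]
 [-1.61325885  8.26875245]
 [ 1.7335845  -3.57217082]]
h1 [97.47034115 16.82588695]
h2 [ 97.9728589  -21.05177512]
tr1 [106.62647857  63.9215334 ]
tr2 [106.42853477 -62.90021878]
deck1 [-12.94714649  61.33263179]
deck2 [-16.18499839 -64.45861632]
sd1 [135.87054147  59.2369924 ]
sd2 [130.60114688 -66.10045823]
l barrel [-12.49539636 -11.94054909]
body end [ 44.88132584 -11.92939261]
body butt vis [130.67984215 -18.57856649]
slide [107.83012408 -15.1154629 ]
tomato [404.88052714 124.97589399  80.        ] [409.33272478 121.03582423  30.        ]
garlic [390.23302343   7.17371606  80.        ] [393.91281423  -2.97841614  30.        ]
cup [ 419.41729254 -135.66082197   80.        ] [ 424.63605745 -153.34504809   30.        ]
hobcorner [535.35485013 271.71237573  80.        ] [546.68735044 275.51016109  30.        ]
[array([103., 278.]), array([219., 211.]), array([278., 227.]), array([171., 304.])]
(0, 0, 0, 0)
hscene [237.08357428 217.7946597 ]
```

View pics/sc.png

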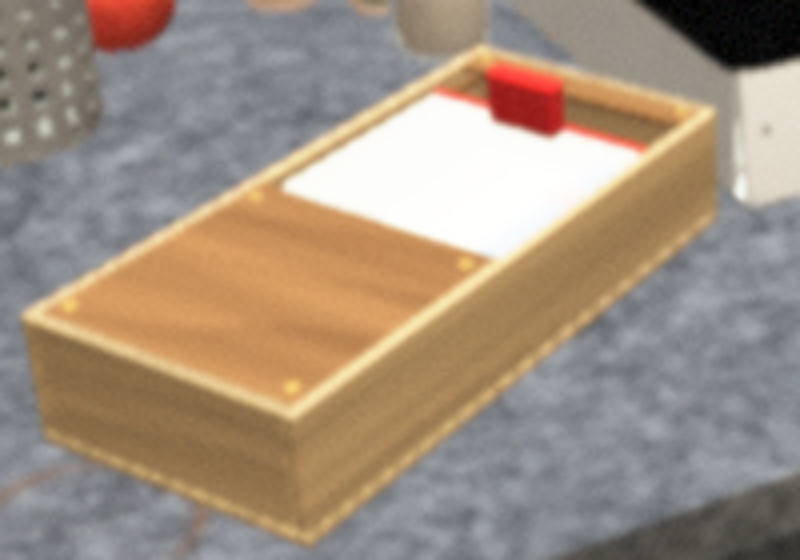

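The scene crop shows box corners at (22,318), (480,45), (716,108) and (293,415), and the hob's front corner top near (738,70). In the top view the hob hides the fourth box corner, so I'll refit without it.

Run:
```python
from h import *
from scipy.optimize import least_squares
L=np.array([(-155,73.5),(155,73.5),(155,-73.5),(-155,-73.5)])
T=[c2f(p) for p in[(42,326),(588,10),(0,0),(182,582)]]; S=[c2f(p,4,(100,200)) for p in[(22,318),(480,45),(716,108),(293,415)]]
def rot(t): return np.array([[np.cos(t),-np.sin(t)],[np.sin(t),np.cos(t)]])
def f(v,sep=0):
    r=[]
    for i in range(4):
        X=[*(rot(v[2])@L[i]+v[:2]),64]
        if i!=2:r+=list(proj('top',X)-T[i])
        r+=list(proj('scene',X)-S[i])
    return np.array(r)
s=least_squares(f,[541,440,-1.05]);v=s.x;print(v,np.degrees(v[2]),s.fun.round(1))
c=v[:2];Rm=rot(v[2])
b=lambda px,z:(onz('top',px,z)[:2]-c)@Rm
for n,p,z in[('h1',(533,147),89),('h2',(573,212),89),('tr1',(513,77),59),('tr2',(640,290),59),('deck1',(302,200),64),('deck2',(420,420),64),('sd1',(567,52),64),('sd2',(685,268),64),
 ('l barrel',(400,345),12),('body end',(497,287),14),('body butt vis',(648,212),16),('slide',(605,227),20)]: print(n,b(c2f(p),z))
# hob corner triangulate
o,d=ray('top',c2f((722,288)));o2,d2=ray('scene',c2f((738,70),4,(100,200)))
a=np.linalg.lstsq(np.c_[d,-d2],o2-o,rcond=None)[0];print('hob',o+a[0]*d,o2+a[1]*d2)
print('handle w', c+Rm@[98,-2],'opening',c+Rm@[68,0])
```

```text
[542.07016999 437.97843609  -1.05288327] -60.32576753376003 [-0.6  0.2 -0.6 -1.   0.6 -0.5 -0.1 -0.4  0.3 -0.4 -0.2  0.9  0.3  0.2]
h1 [95.01893693 17.45931455]
h2 [ 95.38819206 -20.41988104]
tr1 [104.3407075   64.52245681]
tr2 [103.69658626 -62.2978141 ]
deck1 [-15.2412857   62.35424985]
deck2 [-18.92167076 -63.4248285 ]
sd1 [133.56810848  59.73505965]
sd2 [127.85778984 -65.58307676]
l barrel [-15.04732483 -10.92006688]
body end [ 42.32908153 -11.11077071]
body butt vis [128.10367403 -18.06175598]
slide [105.26628111 -14.51828495]
hob [530.4262503  273.96121084  96.95794288] [527.75877583 270.05635821  96.04504097]
handle w [588.84912257 351.84058381] opening [575.73479196 378.8963472 ]
```

```bash
python3 -m creep '[[-0.1,[68,-61,0],-0.7],[-0.1,[68,-61,0],-0.7],[-0.1,[68,-61,0],-0.7],[-0.1,[68,-61,0],-0.7],[-0.1,[68,-61,0],-0.7],[-0.1,[68,-61,0],-0.7],[-0.1,[68,-61,0],-0.7],[-0.1,[68,-61,0],-0.7],[-0.1,[68,-61,0],-0.7],[-0.1,[68,-61,0],-0.7]]'
cat >> h.py <<'E'
BC=np.array([542.07,437.98]); TH=-1.0529; BR=np.array([[np.cos(TH),-np.sin(TH)],[np.sin(TH),np.cos(TH)]])
def go(bx,by,z,yaw,say=True):
    "needed tool-frame shift (cm) and turn units to box-frame point"
    s=manip.read_state(); M=R.from_euler('xyz',s['eef_rot']).as_matrix()
    t=np.array([*(BC+BR@[bx,by]),z]); e=(M.T@(t-s['eef_pos']))/10
    dy=(np.degrees(yaw-s['eef_rot'][2])+180)%360-180
    print('shift',e.round(2),'turn',round(-dy/5,2),'at box',((s['eef_pos'][:2]-BC)@BR).round(1),s['eef_pos'].round(1),'rot',s['eef_rot'].round(3),'F',s['wrist_force'].round(1),'gap',round(s['finger_gap'],1),round(s['finger_force'],1),'t',round(s['clock'],2),'j6',s['joints'][5].round(2))
E
python3 -c "
from h import *
go(95,-1,219,TH+np.pi/2)"
```

```text
clock: 1.1
eef_pos: [429.5, -28.5, 219.5]
eef_rot: [3.141, -0.0, 0.516]
wrist_force: [1.0, -0.9, 0.2]
finger_gap: 42.5
finger_force: 0.0
shift [ 32.72 -25.53   0.05] turn -0.02 at box [ 349.6 -328.7] [429.5 -28.5 219.5] rot [ 3.141 -0.     0.516] F [ 1.  -0.9  0.2] gap 42.5 0.0 t 1.1 j6 0.9
```

```bash
python3 -m creep '[[-0.1,[32.7,-25.5,0],0],[-0.1,[32.7,-25.5,0],0],[-0.1,[32.7,-25.5,0],0],[-0.1,[32.7,-25.5,0],0],[-0.1,[32.7,-25.5,0],0],[-0.1,[32.7,-25.5,0],0],[-0.1,[32.7,-25.5,0],0],[-0.1,[32.7,-25.5,0],0],[-0.1,[32.7,-25.5,0],0],[-0.1,[32.7,-25.5,0],0],[-0.1,[32.7,-25.5,0],0],[-0.1,[32.7,-25.5,0],0]]' >/dev/null
python3 -c "
from h import *
go(95,-1,83,TH+np.pi/2)"
```

```text
shift [ 0.21 -0.31 13.68] turn -0.04 at box [98.1 -3.1] [587.9 351.2 219.8] rot [ 3.141 -0.     0.515] F [ 0.2 -0.4 -0.1] gap 42.4 0.0 t 2.3 j6 1.54
```

Descend around the handle, then grip it.

```bash
python3 -m creep '[[-0.1,[0.2,-0.3,4],0],[-0.1,[0.2,-0.3,8],0],[-0.1,[0.2,-0.3,11],0],[-0.1,[0.2,-0.3,12.5],0],[-0.1,[0.2,-0.3,13.6],0],[-0.1,[0.2,-0.3,13.6],0],[-0.1,[0.2,-0.3,13.6],0]]' >/dev/null; python3 -m creep '[[-1,[0,0,0],0],[-1,[0,0,0],0],[-1,[0,0,0],0],[-1,[0,0,0],0],[-1,[0,0,0],0],[-1,[0,0,0],0]]' 15
python3 -c "
from h import *
go(-6,-1,83,TH+np.pi/2)"
```

```text
clock: 3.6
eef_pos: [588.3, 356.1, 83.7]
eef_rot: [3.142, -0.0, 0.516]
wrist_force: [-0.8, 0.6, 1.6]
finger_gap: 12.1
finger_force: 15.0
shift [ -0.08 -10.     0.07] turn -0.02 at box [94.  -0.4] [588.3 356.1  83.7] rot [ 3.142 -0.     0.516] F [-0.8  0.6  1.6] gap 12.1 15.0 t 3.6 j6 1.55
```

```bash
python3 -m creep '[[-1,[0,-1,0],0],[-1,[0,-2.5,0],0],[-1,[0,-4,0],0],[-1,[0,-5.5,0],0],[-1,[0,-7,0],0],[-1,[0,-8.5,0],0],[-1,[0,-9.3,0],0],[-1,[0,-9.6,0],0],[-1,[0,-9.6,0],0]]'
python3 -c "
from h import *
go(-4,-1,83,TH+np.pi/2)
cv2.imwrite('pics/t1.png',cv2.resize(manip.camera('top')[145:295,105:300,::-1],None,fx=4,fy=4,interpolation=cv2.INTER_CUBIC))"
```

```text
clock: 4.5
eef_pos: [540.3, 440.5, 83.6]
eef_rot: [-3.141, -0.0, 0.516]
wrist_force: [-2.0, 0.2, 4.8]
finger_gap: 11.9
finger_force: 15.0
shift [-0.08 -0.09  0.06] turn -0.02 at box [-3.1 -0.2] [540.3 440.5  83.6] rot [-3.141 -0.     0.516] F [-2.   0.2  4.8] gap 11.9 15.0 t 4.5 j6 1.69
```

```bash
python3 -m creep '[[-1,[0,-0.2,0],0],[-1,[0,-0.2,0],0],[-1,[0,-0.3,0],0],[-1,[0,-0.3,0],0]]'
python3 -c "
from h import *
go(-4,-1,83,TH+np.pi/2)"
```

```text
clock: 4.95
eef_pos: [539.3, 442.4, 83.6]
eef_rot: [-3.141, -0.0, 0.516]
wrist_force: [0.2, -0.9, 6.0]
finger_gap: 12.2
finger_force: 15.0
shift [-0.08  0.12  0.06] turn -0.02 at box [-5.2 -0.2] [539.3 442.4  83.6] rot [-3.141 -0.     0.516] F [ 0.2 -0.9  6. ] gap 12.2 15.0 t 4.95 j6 1.69
```

```bash
python3 -m creep '[[-1,[0,-0.2,0],0],[-1,[0,-0.3,0],0],[-1,[0,-0.3,0],0]]'
python3 -m creep '[[-1,[0,-0.2,0],0],[-1,[0,-0.3,0],0],[-1,[0,-0.3,0],0]]'
```

```text
clock: 5.25
eef_pos: [537.8, 445.0, 83.7]
eef_rot: [-3.141, -0.0, 0.516]
wrist_force: [-0.6, -0.9, 4.8]
finger_gap: 11.6
finger_force: 15.0
clock: 5.55
eef_pos: [537.8, 445.2, 83.7]
eef_rot: [3.138, 0.001, 0.514]
wrist_force: [4.7, -15.0, 8.2]
finger_gap: 12.1
finger_force: 15.0
```

```bash
python3 -m creep '[[-0.1,[0,0,0],0],[-0.1,[0,0,0],0],[-0.1,[0,0,0],0],[-0.1,[0,0,-3],0],[-0.1,[0,0,-8],0],[-0.1,[0,0,-13],0],[-0.1,[0,0,-13],0]]' >/dev/null; python3 -m creep '[[0.1,[-5,0,0],-1.5],[0.1,[-10,0,0],-3],[0.1,[-15,0,0],-4.5],[0.1,[-18,0,0],-6],[0.1,[-18,0,0],-7.5],[0.1,[-18,0,0],-9],[0.1,[-18,0,0],-10.5],[0.1,[-18,0,0],-12],[0.1,[-18,0,0],-13.5],[0.1,[-18,0,0],-15],[0.1,[-18,0,0],-16.5],[0.1,[-18,0,0],-18]]'
python3 -c "
from h import *
go(86,-15,83,TH+np.pi)
cv2.imwrite('pics/t2.png',cv2.resize(manip.camera('top')[145:295,105:300,::-1],None,fx=4,fy=4,interpolation=cv2.INTER_CUBIC))"
```

```text
clock: 7.45
eef_pos: [379.5, 358.8, 212.9]
eef_rot: [-3.141, -0.0, 2.092]
wrist_force: [-0.9, 0.5, -0.0]
finger_gap: 51.9
finger_force: 0.0
shift [-9.83 16.52 12.98] turn 0.04 at box [ -11.7 -180.5] [379.5 358.8 212.9] rot [-3.141 -0.     2.092] F [-0.9  0.5 -0. ] gap 51.9 0.0 t 7.45 j6 0.17
```

View pics/t2.png

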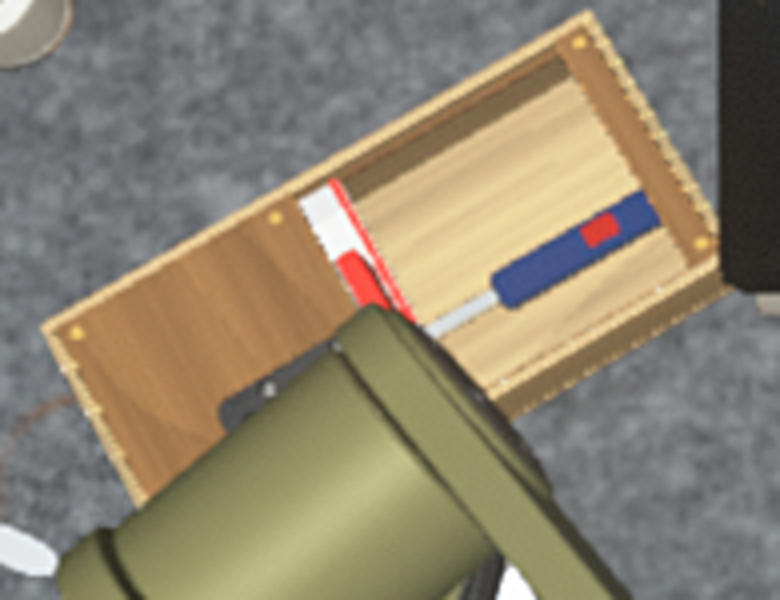

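The shutter is open, with its red trailing edge running from (335,182) to (412,318). The lighter is clear to see: body front at (505,290), red slide at (601,231), and the butt side under the short deck at (648,208).

Run:
```python
from h import *
im=cv2.imread('pics/t2.png');hsv=cv2.cvtColor(im,cv2.COLOR_BGR2HSV)
blue=cv2.inRange(hsv,(105,110,40),(130,255,255)); red=cv2.inRange(hsv,(0,150,120),(8,255,255))
for n,m,z in(('blue',blue,20),('red',red,26)):
    m[:, :460]=0; m[:120]=0
    k=max(cv2.findContours(m,0,2)[0],key=cv2.contourArea); r=cv2.minAreaRect(k)
    print(n,[((onz('top',c2f(p),z)[:2]-BC)@BR).round(1).tolist() for p in cv2.boxPoints(r)],((onz('top',c2f(r[0]),z)[:2]-BC)@BR).round(1))
for p in((335,182),(412,318)):print('trail',((onz('top',c2f(p),59)[:2]-BC)@BR).round(1))
```

```text
blue [[42.4, -6.4], [130.5, -7.5], [130.0, -26.6], [42.1, -25.3]] [ 86.1 -16.4]
red [[94.2, -11.0], [110.2, -10.8], [110.2, -20.7], [94.2, -20.9]] [102.2 -15.9]
trail [ 2.5 63.8]
trail [  1.7 -16.1]
```

```bash
python3 -m creep '[[0.1,[-2.5,4,0],0],[0.1,[-5,8,0],0],[0.1,[-7.5,12,0],0],[0.1,[-9.6,16.4,0],0],[0.1,[-9.6,16.4,3],0],[0.1,[-9.6,16.4,6],0],[0.1,[-9.6,16.4,8],0],[0.1,[-9.6,16.4,8],0],[0.1,[-9.6,16.4,8],0]]' >/dev/null
python3 -c "
from h import *
go(84,-16,21,TH+np.pi)"
```

```text
shift [ 0.08  0.03 11.29] turn -0.04 at box [ 84.8 -16.3] [569.9 356.3 133.9] rot [ 3.141 -0.     2.085] F [-0.  -0.9  0.4] gap 51.8 0.0 t 8.4 j6 -0.01
```

```bash
python3 -m creep '[[0.1,[0,0,4],0],[0.1,[0,0,7],0],[0.1,[0,0,9],0],[0.1,[0,0,10.5],0],[0.1,[0,0,11.2],0],[0.1,[0,0,11.2],0],[0.1,[0,0,11.2],0]]'; python3 -m creep '[[-1,[0,0,0],0],[-1,[0,0,0],0],[-1,[0,0,0],0],[-1,[0,0,0],0],[-1,[0,0,0],0],[-1,[0,0,0],0]]' 8
python3 -c "
from h import *
go(60,-16,21,TH+np.pi)"
```

```text
clock: 9.1
eef_pos: [570.5, 356.4, 22.9]
eef_rot: [3.14, 0.0, 2.086]
wrist_force: [-0.1, 0.0, 0.6]
finger_gap: 51.5
finger_force: 0.0
clock: 9.7
eef_pos: [569.9, 356.0, 21.7]
eef_rot: [3.141, -0.0, 2.087]
wrist_force: [-1.0, -0.4, 2.1]
finger_gap: 22.2
finger_force: 8.0
shift [2.5  0.03 0.07] turn -0.02 at box [ 85.  -16.4] [569.9 356.   21.7] rot [ 3.141 -0.     2.087] F [-1.  -0.4  2.1] gap 22.2 8.0 t 9.7 j6 -0.01
```

```bash
python3 -m creep '[[-1,[0.8,0,-0.1],0],[-1,[1.6,0,-0.1],0],[-1,[2.4,0,-0.1],0],[-1,[2.6,0,-0.1],0],[-1,[2.6,0,-1],0],[-1,[2.6,0,-2],0],[-1,[2.6,0,-3],0],[-1,[2.6,0,-3],0],[-1,[2.6,0,-3],0]]'
python3 -c "
from h import *
go(60,-16,75,TH+np.pi)
cv2.imwrite('pics/s3.png',cv2.resize(manip.camera('scene')[190:330,100:300,::-1],None,fx=4,fy=4,interpolation=cv2.INTER_CUBIC))"
```

```text
clock: 10.6
eef_pos: [557.2, 378.5, 51.9]
eef_rot: [3.141, -0.0, 2.086]
wrist_force: [0.6, -0.6, -1.3]
finger_gap: 21.8
finger_force: 8.0
shift [-0.08  0.03 -2.31] turn -0.03 at box [ 59.2 -16.3] [557.2 378.5  51.9] rot [ 3.141 -0.     2.086] F [ 0.6 -0.6 -1.3] gap 21.8 8.0 t 10.6 j6 0.03
```

View pics/s3.png

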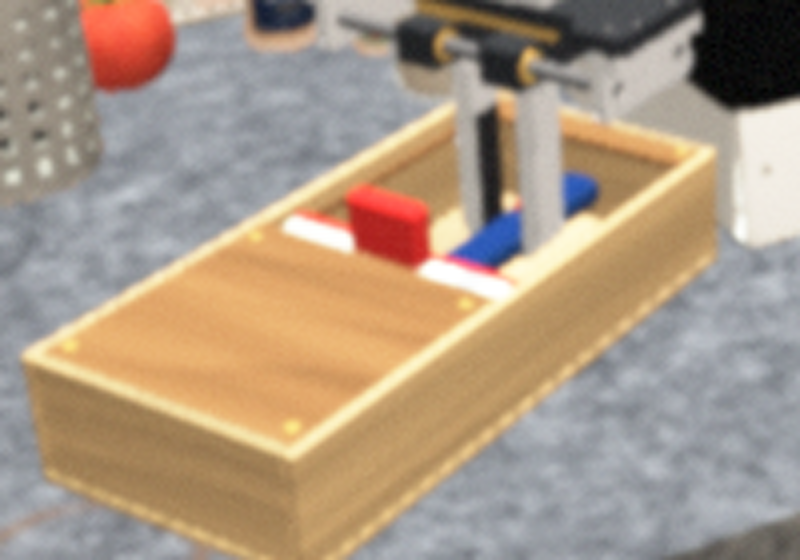

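The lighter is held between the pads, its butt at (585,185) now clear of the short deck. I'll keep raising slowly so that the barrel levers on the shutter edge.

```bash
python3 -m creep '[[-1,[0,0,-0.4],0],[-1,[0,0,-0.8],0],[-1,[0,0,-1.2],0],[-1,[0,0,-1.2],0]]' 6
python3 -m creep '[[-1,[0,0,-0.4],0],[-1,[0,0,-0.8],0],[-1,[0,0,-1.2],0],[-1,[0,0,-1.2],0]]'
python3 -c "
from h import *
cv2.imwrite('pics/s4.png',cv2.resize(manip.camera('scene')[190:330,100:300,::-1],None,fx=4,fy=4,interpolation=cv2.INTER_CUBIC))"
```

```text
clock: 11.05
eef_pos: [557.2, 378.8, 64.1]
eef_rot: [3.141, -0.0, 2.087]
wrist_force: [0.9, 0.0, -0.8]
finger_gap: 21.9
finger_force: 6.0
clock: 11.45
eef_pos: [557.2, 378.8, 76.3]
eef_rot: [3.141, 0.0, 2.087]
wrist_force: [-0.4, 0.6, -0.7]
finger_gap: 21.8
finger_force: 6.0
```

View pics/s4.png

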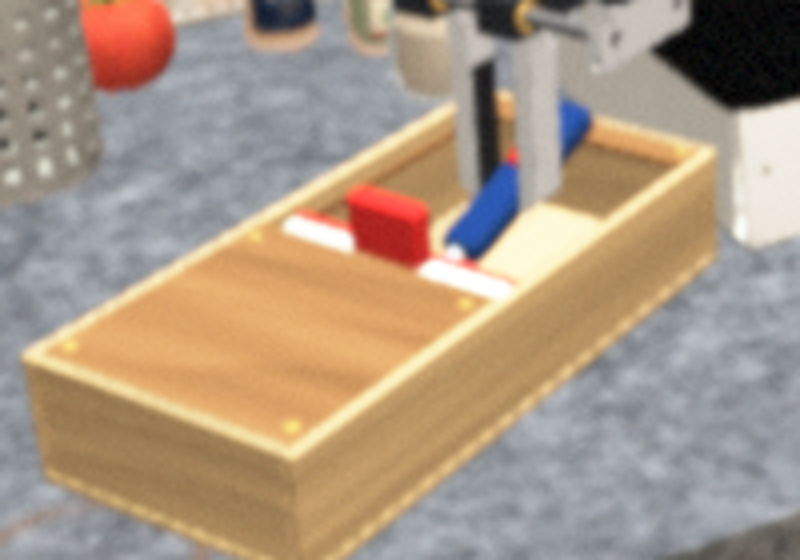

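```bash
python3 -m creep '[[-1,[-0.8,0,-0.4],0],[-1,[-1.6,0,-0.8],0],[-1,[-2.4,0,-1.2],0],[-1,[-3.2,0,-1.6],0],[-1,[-4,0,-2],0],[-1,[-4.8,0,-2.4],0],[-1,[-5,0,-2.6],0],[-1,[-5,0,-2.6],0]]'
python3 -c "
from h import *
go(109,-16,104,TH+np.pi)
im=manip.camera('scene');cv2.imwrite('pics/s5.png',cv2.resize(im[170:330,100:300,::-1],None,fx=3.75,fy=3.75,interpolation=cv2.INTER_CUBIC))"
```

```text
clock: 12.3
eef_pos: [582.0, 334.8, 101.9]
eef_rot: [3.141, 0.0, 2.086]
wrist_force: [-0.9, -0.4, -0.8]
finger_gap: 22.1
finger_force: 6.0
shift [ 0.04  0.04 -0.21] turn -0.03 at box [109.4 -16.4] [582.  334.8 101.9] rot [3.141 0.    2.086] F [-0.9 -0.4 -0.8] gap 22.1 6.0 t 12.3 j6 -0.05
```

View pics/s5.png

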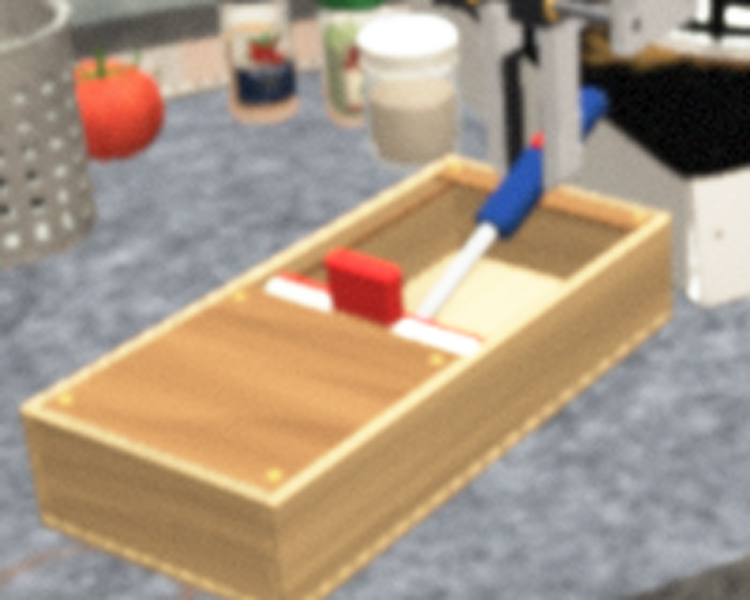

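The lighter is slanted through the opening: the butt at (595,105) is well above the decks and the barrel at (425,310) still goes under the shutter edge. I'll keep drawing it out along the slant, then lift.

```bash
python3 -m creep '[[-1,[-0.8,0,-0.5],0],[-1,[-1.6,0,-0.9],0],[-1,[-2.4,0,-1.4],0],[-1,[-3.2,0,-1.9],0],[-1,[-4,0,-2.4],0],[-1,[-4.6,0,-3],0],[-1,[-4.6,0,-4.5],0],[-1,[-4.6,0,-6],0],[-1,[-4.6,0,-8],0],[-1,[-4.6,0,-10],0],[-1,[-4.6,0,-12],0],[-1,[-4.6,0,-12],0]]' 15
python3 -m creep '[[-1,[0,0,-2],0],[-1,[0,0,-4],0],[-1,[0,0,-6],0],[-1,[2,0,-8],0],[-1,[4,0,-10],0],[-1,[5,0,-12],0],[-1,[5,0,-13],0],[-1,[5,0,-13],0],[-1,[5,0,-13],0],[-1,[5,0,-13],0]]' 25
python3 -c "
from h import *
im=manip.camera('scene')[:,:,::-1];cv2.imwrite('pics/s6.png',im);cv2.imwrite('pics/t6.png',manip.camera('top')[:,:,::-1]);print(manip.read_state()['qd'].round(3))"
```

```text
clock: 13.55
eef_pos: [605.1, 295.9, 225.8]
eef_rot: [3.136, 0.001, 2.087]
wrist_force: [0.5, -0.1, 0.2]
finger_gap: 21.6
finger_force: 15.0
clock: 14.55
eef_pos: [579.9, 338.0, 350.0]
eef_rot: [-3.14, -0.0, 2.086]
wrist_force: [0.1, -0.4, -0.6]
finger_gap: 21.4
finger_force: 25.0
[ 0.002 -0.005 -0.007  0.     0.001  0.   ]
```

View pics/s6.png

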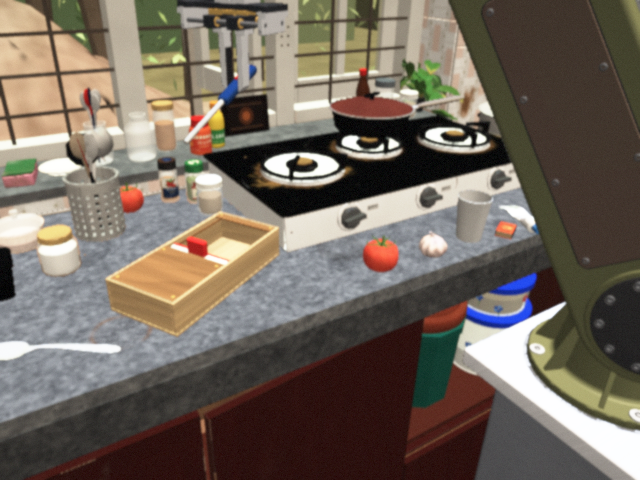

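The lighter hangs slanted in the gripper, from tip (188,138) to butt (252,70), well above the box. The shutter is still open with its handle at (197,246), and the tomato, garlic and cup have not moved.

```bash
python3 -c "
from cell import manip
print(manip.sign_off())"
```

```text
the job is handed in; nothing more can be done
None
```

I handed in the job with the shutter fully open, the lighter drawn out butt first and held still well above the box, and the tomato, garlic and cup undisturbed; the hand-in gave no verdict.

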